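Put the washed ware back on its own colour of drip tray

ROBOT

A 6-joint arm with a two-finger parallel gripper is mounted at the origin on the work surface. World frame = base frame: x ahead of the robot, y to its left, z up, the work surface at z = 0. Lengths are in m, angles in rad, forces in N, time in s.
With the tool pointing down it reaches from about 0.25 to 0.725 m from the base axis. Payload 4 kg.
Tool frame: the origin (TCP) lies on the centre line of the jaws, within the pads' length; the fingertips stand 22 mm ahead of it and the grasp point (between the pads) lies 3 mm ahead of it; z points along the fingers, y is the line along which they close (so a half turn about z gives the same grasp; the last joint's range is limited). The gripper opens to 85 mm and grips with 20 to 120 N. Pads are 22 mm wide; open, the fingers measure 114 mm over their backs; the gripper's body (76 mm by 85 mm) begins 54 mm behind the grasp point. The pads swing forward as they close: fully open they stand 13 mm farther back than shut.
Start: joints at [1.324, 0.241, 0.005, 1.335, 0, 1.571], TCP at [0.122, 0.485, 0.253] pointing down, gripper open.
Joint ranges: [-2.72, 2.72], [-1.05, 1.87], [-1.09, 1.28], [-1.99, 2.15], [-1.42, 1.44], [-3.14, 3.14]. Speed limits (rad/s): [2.79, 2.79, 3.14, 3.14, 3.14, 3.14].

INTERFACE

Orientations are given as a unit quaternion [x, y, z, w].
In Python, from workcell import bot gives the robot as it stands.
- The arm moves only by the shell command python3 -m inch 'ROWS'. ROWS is JSON, one flat list of numbers, 7 for each row, row after row: the shift along the world's x, y, z in mm, then the turn, a rotation vector about the world's x, y, z in rad, then the opening in per cent of the stroke, from 0 (shut) to 100 (fully open). A call has 1 to 8 rows; each row is the pose to reach, as a shift and turn from the pose commanded when the call began; what a row does not reach only later rows make up. A row lasts 1/12 s, in which the tool goes at most 41.7 mm and 7.16 degrees, less where a joint would pass 70% of its speed; a pose out of reach is approached as far as the arm can. A call with a gripper value outside its range is refused whole. The fingers move at their own pace and stop on an object; the grip force is fixed at half the most. Time passes only in rows, so rows that repeat a pose let the fingers close. It gives the time, the measured TCP pose, the force, the opening and the grip force at its end, in the units of the state.
- bot.get_obs(): the state, without advancing time (a new reading comes with each control period).
- bot.camera(name): name is "scene" or "top" or "wrist"; returns the picture (400x640x3 uint8, blue, green, red); there is no depth.
- bot.camera_info(name): a dict with "intrinsics" (3x3 intrinsics, pixels), "camera_from_world" (4x4, takes a point from world to camera coordinates); the wrist camera has in their place "hand_eye" (4x4, takes a point from camera to tool coordinates, whose origin is the TCP and whose axes are the flange's). Camera axes: x right, y down, z forward; pixel columns grow to the right and rows downward; lengths in m; the calibration is good to about 2 mm. A picture is of the moment at which its call begins: read the wrist's pose just before it. camera_info takes no time and is no camera call.
- bot.job_done(): hands the job in; it is judged then, once.
Trained networks look in the newest picture that a camera, given by its name, has taken for a name from the list of things; names that differ only in an ending like _2 or _b are one class to them, and where a whole thing is asked for, a point or a joint stands for the part that bears it (a point fixed in the world has none). Each returns a list of dicts, best first, with "confidence" (0 to 1); they miss things now and then, are a little off and sometimes report something else, mostly with a low value. They report only what shows in the picture. A call takes as long as a camera call. They do not tell look-alikes from the thing itself.
- bot.silhouettes(camera, target): "mask" (400x640 bool, what is visible of it) and "uv" ([column, row] in pixels, amid what is visible of it).
- bot.spot_point(camera, target): "uv" ([column, row] in pixels: a listed point, or the origin of a listed thing).
The state is a dict: "clock": time; "joint_pos": joint angles; "joint_vel": joint speeds; "tau": joint torques, N m; "eef_pos": TCP position; "tool_rot": TCP orientation; "ft_force": force on the tool from outside, world axes, zero at the start; "ft_torque": the same for the moment, N m; "grip_width": finger opening in m; "grasp_force": force on a finger pad.
Only numpy, scipy, OpenCV 4.12 (cv2) and the standard library are available. Lean on these libraries where they do the work, as an engineer would, in place of code of your own. Each camera call takes 0.05 s, during which the arm holds its last target. There are 200 camera calls.

TASK

The washed ware has been put back on the wrong drip trays: set each piece upright in the middle of the tray of its own colour (red-lidded jug on red, blue-lidded jug on blue, yellow funnel on yellow, green-handled measuring cup on green). Clean ware must never stand on the bare table, so use the spare white tray on the way and leave it empty at the end. Set each piece down rather than dropping it, tip nothing over, and leave the potted succulent where it is.

Things in the scene. Friction and masses are not known exactly. Their poses are not given: they have to be found in the camera images.
- jug_red: Clear plastic jug, tight red screw lid. Origin: centre of underside, z up. Body 90 mm across, foot 84, lid 94; lid's upper face 102 mm up; on it a round red grip knob, 30 mm across, 102 to 124 mm up: hold it there from above. Loop handle at its +x out to 75 mm from the axis, capped spout at -x out to 55 mm, both no higher than the lid. 0.15 to 0.31 kg, any yaw. Starts on the yellow or green tray.
- jug_blue: Clear plastic jug, tight blue screw lid. Origin: centre of underside, z up. Body 90 mm across, foot 84, lid 94; lid's upper face 102 mm up; on it a round blue grip knob, 30 mm across, 102 to 124 mm up: hold it there from above. Loop handle at its +x out to 75 mm from the axis, capped spout at -x out to 55 mm, both no higher than the lid. 0.15 to 0.31 kg, any yaw. Starts on the yellow or green tray.
- funnel: Yellow hard silicone funnel standing mouth down. Origin: centre of its mouth (underside), z up. Mouth 86 mm across; cone up to 62 mm; then the round spout, 21 mm across at 62 mm and 18 mm at its top, 112 mm up: hold it there from above. Flat hanging tab at the mouth, at its +x, out to 55 mm. 0.06 to 0.13 kg, any yaw. Starts on the red or blue tray.
- cup: Open steel measuring cup, green sleeve round its foot, green handle. Origin: centre of underside, z up. Straight round body 60 mm across, 95 mm high, 3 mm wall. Handle at its +x, out to 57 mm from the axis, 14 mm wide, 27 to 89 mm up; hold the body near the rim from above, fingers at its +y and -y sides, clear of the handle. 0.12 to 0.24 kg, any yaw. Starts on the red or blue tray.
- tray_red: Red silicone drip tray, fixed to the table: square, 124 mm outside, 114 mm inside the raised edge; floor 6 mm and edge 11 mm above the table. Origin: centre of its underside, at table height; x and y along its sides, yaw within 0.2 rad. Place of the red-lidded jug.
- tray_blue: Blue silicone drip tray, fixed to the table: square, 124 mm outside, 114 mm inside the raised edge; floor 6 mm and edge 11 mm above the table. Origin: centre of its underside, at table height; x and y along its sides, yaw within 0.2 rad. Place of the blue-lidded jug.
- tray_yellow: Yellow silicone drip tray, fixed to the table: square, 124 mm outside, 114 mm inside the raised edge; floor 6 mm and edge 11 mm above the table. Origin: centre of its underside, at table height; x and y along its sides, yaw within 0.2 rad. Place of the yellow funnel.
- tray_green: Green silicone drip tray, fixed to the table: square, 124 mm outside, 114 mm inside the raised edge; floor 6 mm and edge 11 mm above the table. Origin: centre of its underside, at table height; x and y along its sides, yaw within 0.2 rad. Place of the measuring cup.
- tray_white: White silicone drip tray, fixed to the table: square, 124 mm outside, 114 mm inside the raised edge; floor 6 mm and edge 11 mm above the table. Origin: centre of its underside, at table height; x and y along its sides, yaw within 0.2 rad. The spare, empty at the start. Trays and pot stand 155 mm or more apart, centre to centre.
- pot: White ceramic pot with a small succulent, loose, on the table among the trays. Origin: centre of underside. 72 mm across, 68 mm high, leaves to 100 mm. Other ware (jar, bowl, bottle, spoon, brush, saucers, cabinet, rack), up to 220 mm high, stands round the outside: more than 0.33 m to either side or more than 0.73 m ahead of the robot.
There are look-alikes about, which are no part of the job. Leave any pink or turquoise look-alike of the jug_blue alone.

How it is judged:
At the end, for the whole second after the job is handed in: Each of the four pieces stands released and at rest on the tray of its own colour: its centre within 15 mm of the tray's centre, its underside on the tray floor (3 to 10 mm above the tray's underside), upright within 0.08 rad, slower than 0.02 m/s and 0.2 rad/s. The white tray is then empty (horizontal distance between jug_red and tray_red below 0.015 m and z of jug_red in the frame of tray_red between 0.003 and 0.01 m and angle between each of jug_red, jug_blue, funnel, cup's own z axis and vertical below 0.08 rad and linear speed of each of jug_red, jug_blue, funnel, cup below 0.02 m/s and angular speed of each of jug_red, jug_blue, funnel, cup below 0.2 rad/s and horizontal distance between jug_blue and tray_blue below 0.015 m and z of jug_blue in the frame of tray_blue between 0.003 and 0.01 m and horizontal distance between funnel and tray_yellow below 0.015 m and z of funnel in the frame of tray_yellow between 0.003 and 0.01 m and horizontal distance between cup and tray_green below 0.015 m and z of cup in the frame of tray_green between 0.003 and 0.01 m); the robot touches nothing.
It fails at once if a piece of clean ware stood on the bare table (underside below the tray floor) (height (world z) of any of jug_red, jug_blue, funnel, cup below 0.002 m).
It fails at once if a piece of ware tipped over (more than 40 degrees) (angle between any of jug_red, jug_blue, funnel, cup's own z axis and vertical above 0.7 rad).
It fails at once if a piece of ware dropped: moving faster than 0.8 m/s with no finger on it ((linear speed of jug_red above 0.8 m/s and contact force between jug_red and the fingers below 0.01 N) or (linear speed of jug_blue above 0.8 m/s and contact force between jug_blue and the fingers below 0.01 N) or (linear speed of funnel above 0.8 m/s and contact force between funnel and the fingers below 0.01 N) or (linear speed of cup above 0.8 m/s and contact force between cup and the fingers below 0.01 N)).
It fails at once if the potted succulent pushed more than 15 mm or tipped (more than 20 degrees) (distance of pot from where it was at the start of the episode above 0.015 m or angle between pot's own z axis and vertical above 0.35 rad).
It also fails if it takes over 128 s, if anything falls off the work surface, if the arm or the gripper's body presses on something with over 40 N, if the wrist force passes 120 N, or if a joint passes its speed limit or range.

## Working session

There is one attempt and no reset: what is moved stays moved. The work goes in short steps, Python scripts to look and compute and a shell command to move; the robot and the scene stay as the last step left them, time stands still between calls to the robot, and variables do not carry over. Pictures are saved under pics/ and viewed, at most 14 in all, crops included, and the job is handed in when it is done.

```bash
mkdir -p pics; ls; cat > h.py <<'E'
import numpy as np, cv2
from workcell import bot
from scipy.spatial.transform import Rotation as R
def ray(cam,uv):
    i=bot.camera_info(cam);K=np.array(i["intrinsics"])
    if cam=="wrist":
        o=bot.get_obs();T=np.eye(4);T[:3,:3]=R.from_quat(o["tool_rot"]).as_matrix();T[:3,3]=o["eef_pos"];T=T@np.array(i["hand_eye"])
    else: T=np.linalg.inv(np.array(i["camera_from_world"]))
    d=T[:3,:3]@np.linalg.inv(K)@np.array([uv[0],uv[1],1.]);return T[:3,3],d
def at(cam,uv,z):
    c,d=ray(cam,uv);return (c+d*(z-c[2])/d[2])[:2]
def proj(cam,p):
    i=bot.camera_info(cam);K=np.array(i["intrinsics"]);M=np.array(i["camera_from_world"])
    q=K@(M@np.r_[p,1])[:3];return q[:2]/q[2]
E
python3 - <<'E'
from h import *
o=bot.get_obs();print(o)
for c in("top","scene"):
    im=bot.camera(c);cv2.imwrite(f"pics/{c}0.png",im)
    print(c,ray(c,(320,200)))
    for n in "tray_red tray_blue tray_yellow tray_green tray_white pot jug_red jug_blue funnel cup".split():
        for s in bot.spot_point(c,n)[:3]:
            print(n,round(s["confidence"],2),np.round(s["uv"]),at(c,s["uv"],0.0 if n[0]=='t' or n=='pot' else .006).round(3))
E
```

```text
pics
{'clock': 0.0, 'joint_pos': array([1.32401592e+00, 2.41415707e-01, 3.77425127e-03, 1.33521706e+00,
       1.54094889e-06, 1.57081141e+00]), 'joint_vel': array([-0.00041259, -0.00073878, -0.00087349, -0.00121168,  0.00057242,
        0.000865  ]), 'tau': array([ 8.83141984e-04, -3.72319579e+01,  2.52404648e+01,  1.68288045e-02,
        2.94159543e-05, -2.63351005e-06]), 'eef_pos': array([0.12200204, 0.4842998 , 0.25243065]), 'tool_rot': array([ 1.23084754e-01,  9.92395627e-01, -1.02316146e-03, -1.27661282e-04]), 'ft_force': array([ 0.47213326, -0.21219853,  0.13214644]), 'ft_torque': array([-0.00463994,  0.01993744,  0.00326238]), 'grasp_force': 0.0, 'grip_width': 0.08556983728066636}
top (array([0.39811257, 0.09208634, 1.13454312]), array([ 0.08950233, -0.00299508, -0.99599201]))
tray_red 0.74 [352. 219.] [0.448 0.003]
tray_blue 0.93 [430. 151.] [ 0.629 -0.209]
tray_yellow 0.35 [352. 148.] [0.64  0.003]
tray_green 0.63 [275. 147.] [0.644 0.207]
tray_white 0.66 [350. 148.] [0.641 0.007]
pot 0.72 [433. 213.] [ 0.464 -0.21 ]
jug_red 0.68 [276. 147.] [0.642 0.205]
jug_blue 0.83 [275
[... 172 characters left out ...]
005]
scene (array([1.18281561, 0.21669611, 1.00020449]), array([-0.58882621, -0.08233622, -0.80446339]))
tray_red 0.65 [274. 194.] [0.454 0.   ]
tray_blue 0.72 [347. 276.] [0.64 0.21]
tray_yellow 0.95 [356. 209.] [0.46  0.203]
tray_green 0.87 [349. 274.] [0.637 0.213]
tray_green 0.73 [274. 195.] [0.459 0.002]
tray_white 0.68 [260. 262.] [0.646 0.014]
pot 0.76 [189. 183.] [ 0.464 -0.212]
pot 0.6 [167. 237.] [ 0.627 -0.209]
jug_red 0.97 [345. 270.] [0.633 0.203]
jug_red 0.53 [166. 240.] [ 0.636 -0.208]
jug_blue 0.92 [438. 184.] [0.348 0.393]
jug_blue 0.89 [355. 210.] [0.467 0.203]
jug_blue 0.63 [361. 162.] [0.316 0.196]
funnel 0.78 [167. 240.] [ 0.636 -0.206]
cup 0.58 [277. 192.] [0.453 0.008]
```

View pics/top0.png

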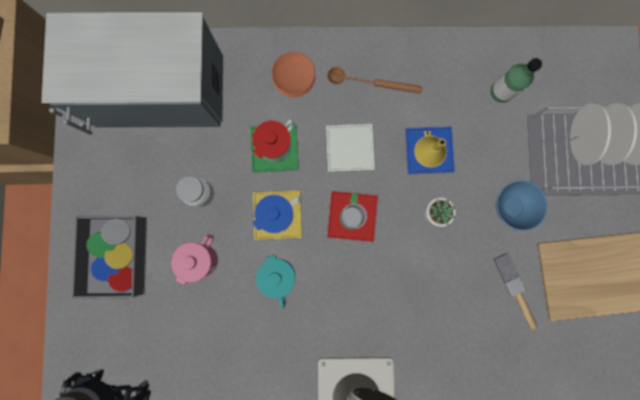

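View pics/scene0.png

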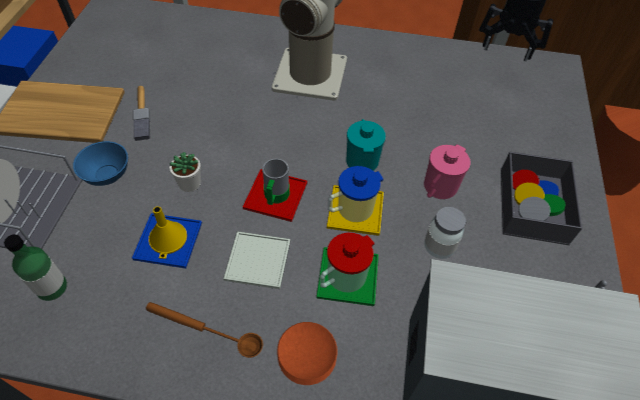

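Top view: red jug on green (275,147), blue jug on yellow (276,215), cup on red (352,216) with its handle toward +x, funnel on blue (430,150). White (350,148) is empty, the pot is at (440,212), and the pink and turquoise look-alikes are at (191,262) and (276,278). Scene view agrees. Next I measure the trays and grasp points.

```bash
cat > m.py <<'E'
from h import *
im=cv2.imread("pics/top0.png");hsv=cv2.cvtColor(im,cv2.COLOR_BGR2HSV);H,S,V=cv2.split(hsv)
col={"red":((H<6)|(H>172))&(S>150),"green":(H>50)&(H<75)&(S>100),"yellow":(H>18)&(H<32)&(S>100),"blue":(H>105)&(H<125)&(S>120),"white":(S<45)&(V>150)}
c0={"red":(352,217),"green":(275,147),"yellow":(276,215),"blue":(430,150),"white":(350,148)}
for n,m in col.items():
    w=np.zeros_like(m);u,v=c0[n];w[v-30:v+31,u-30:u+31]=1
    k=cv2.morphologyEx((m&w).astype(np.uint8),cv2.MORPH_OPEN,np.ones((2,2),np.uint8))
    p=np.argwhere(k)[:,::-1]
    xy=np.array([at("top",q,.0055) for q in p])
    (cx,cy),s,a=cv2.minAreaRect((xy*1000).astype(np.float32));print(n,round(cx),round(cy),np.round(s),a)
E
python3 m.py
python3 - <<'E'
from h import *
for c in("top","scene"):
    for n in "jug_red jug_blue funnel cup".split():
        for s in bot.silhouettes(c,n)[:2]:
            ys,xs=np.nonzero(s["mask"]);print(c,n,round(s["confidence"],2),np.round(s["uv"]),xs.min(),xs.max(),ys.min(),ys.max())
i=bot.camera_info("wrist");print(np.round(i["hand_eye"],3),i["intrinsics"])
E
```

```text
red 454 2 [119. 119.] 83.97456359863281
green 637 208 [120. 120.] 2.391240358352661
yellow 460 199 [123. 121.] 1.984039068222046
top jug_red 0.92 [271. 144.] 251 293 120 162
top jug_blue 0.69 [195. 261.] 171 217 235 284
top jug_blue 0.68 [273. 215.] 252 299 195 234
top funnel 0.91 [430. 152.] 415 445 132 168
top funnel 0.52 [436. 136.] 405 453 127 173
top cup 0.84 [356. 215.] 340 366 193 229
top cup 0.48 [281. 162.] 250 298 125 172
scene jug_red 0.85 [350. 259.] 320 374 233 291
scene jug_blue 0.87 [355. 197.] 329 382 166 220
scene jug_blue 0.71 [446. 170.] 425 470 145 198
scene funnel 0.82 [164. 237.] 149 187 206 257
scene funnel 0.72 [187. 172.] 170 200 152 191
scene cup 0.75 [276. 182.] 263 290 159 204
[[ 0.    -0.959 -0.282  0.073]
 [ 1.     0.     0.    -0.   ]
 [-0.    -0.282  0.959 -0.12 ]
 [ 0.     0.     0.     1.   ]] [[301.47521061   0.         321.53693454]
 [  0.         301.47521061 201.26493054]
 [  0.           0.           1.        ]]Traceback (most recent call last):
  File "m.py", line 9, in <module>
    xy=np.array([at("top",q,.0055) for q in p])
                 ~~^^^^^^^^^^^^^^^
  File "h.py", line 11, in at
    c,d=ray(cam,uv);return (c+d*(z-c[2])/d[2])[:2]
        ~~~^^^^^^^^
  File "h.py", line 5, in ray
    i=bot.camera_info(cam);K=np.array(i["intrinsics"])
ValueError: time passes only in moves, steps and waits
```

```bash
python3 - <<'E'
import pickle
from workcell import bot
pickle.dump({c:bot.camera_info(c) for c in("top","scene","wrist")},open("ci.pkl","wb"))
E
sed -i 's/bot.camera_info(cam)/CI[cam]/; s/^from workcell.*/&\nimport pickle\nCI=pickle.load(open("ci.pkl","rb"))/' h.py
sed -i 's/def ray(cam,uv):/def ray(cam,uv,o=None):/; s/o=bot.get_obs();T=/o=o or bot.get_obs();T=/; s/def at(cam,uv,z):/def at(cam,uv,z,o=None):/; s/c,d=ray(cam,uv);/c,d=ray(cam,uv,o);/' h.py
python3 m.py; python3 -c "
import cv2
h=cv2.cvtColor(cv2.imread('pics/top0.png'),cv2.COLOR_BGR2HSV)
print(h[165:170,412:416],h[148,350])"
python3 -m inch '[0,-40,40,0,0,0,100, 30,-80,40,0,0,0.1,100, 60,-120,40,0,0,0.2,100, 90,-160,40,0,0,0.25,100, 120,-200,40,0,0,0.25,100, 150,-240,40,0,0,0.25,100, 180,-270,40,0,0,0.25,100,210,-300,40,0,0,0.25,100]'
```

```text
red 454 2 [119. 119.] 83.97456359863281
green 637 208 [120. 120.] 2.391240358352661
yellow 460 199 [123. 121.] 1.984039068222046
blue 630 -208 [122. 123.] 1.7672958374023438
white 639 5 [126. 125.] 1.9879209995269775
[[[109 180 153]
  [110 176 154]
  [110 180 153]
  [110 175 153]]

 [[110 176 154]
  [110 177 153]
  [110 182 153]
  [110 177 154]]

 [[109 181 152]
  [109 180 153]
  [110 178 153]
  [110 177 154]]

 [[110 176 152]
  [109 178 153]
  [110 180 152]
  [110 180 153]]

 [[110 179 151]
  [110 180 153]
  [110 178 153]
  [110 180 152]]] [ 51  10 187]
clock: 2.17
eef_pos: [0.2973, 0.2216, 0.2937]
tool_rot: [-0.002, 1.0, 0.0, 0.001]
ft_force: [0.3, -0.1, -1.1]
grip_width: 0.0855
grasp_force: 0.0
```

```bash
python3 -m inch '[30,-30,0,0,0,0,100, 55,-55,0,0,0,0,100, 80,-85,0,0,0,0,100, 100,-115,0,0,0,0,100, 115,-145,-10,0,0,0,100, 130,-180,-20,0,0,0,100, 130,-200,-20,0,0,0,100, 130,-200,-20,0,0,0,100]'
cat > w.py <<'E'
import sys
from h import *
o=bot.get_obs();im=bot.camera("wrist");cv2.imwrite(f"pics/{sys.argv[1]}.png",im)
print(o["clock"],o["eef_pos"].round(4))
E
python3 w.py w1
```

```text
clock: 2.83
eef_pos: [0.4268, 0.02, 0.2724]
tool_rot: [0.001, 1.0, -0.001, -0.001]
ft_force: [0.6, 0.2, 0.5]
grip_width: 0.0853
grasp_force: 0.0
2.8333 [0.4268 0.02   0.2724]
```

View pics/w1.png

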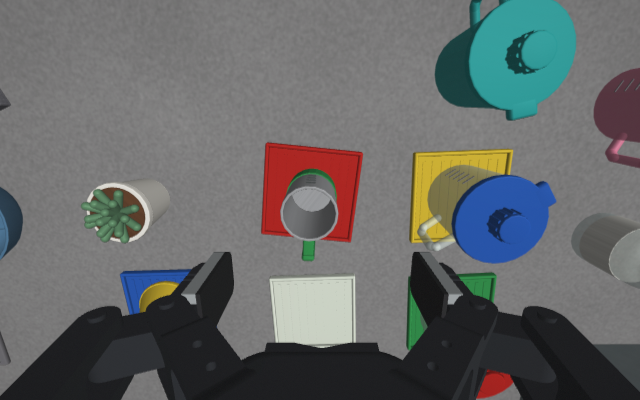

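Wrist view: cup rim centred near (309,213) on the red tray with corners (265,143),(361,152),(351,241),(262,234). The handle points down the picture (+x), ending at (308,258). Blue knob is at about (512,228).

```bash
cat >> h.py <<'E'
def tray(im,name,uv0,o,half=None):
    H,S,V=cv2.split(cv2.cvtColor(im,cv2.COLOR_BGR2HSV))
    m={"red":((H<6)|(H>172))&(S>150),"green":(H>50)&(H<75)&(S>100),"yellow":(H>18)&(H<32)&(S>100),"blue":(H>105)&(H<125)&(S>120),"white":(S<45)&(V>150)}[name].astype(np.uint8)
    m=cv2.morphologyEx(m,cv2.MORPH_OPEN,np.ones((3,3),np.uint8))
    n,l,st,_=cv2.connectedComponentsWithStats(m);p=np.argwhere(l==l[uv0[1],uv0[0]])[:,::-1]
    p=cv2.convexHull(p.astype(np.float32))[:,0]
    xy=np.array([at("wrist",q,.008,o) for q in p])*1000
    return cv2.minAreaRect(xy.astype(np.float32))
def circ(pts,z,o):
    q=np.array([at("wrist",p,z,o) for p in pts]);A=np.c_[2*q,np.ones(len(q))];s=np.linalg.lstsq(A,(q**2).sum(1),rcond=None)[0]
    return s[:2].round(4),np.sqrt(s[2]+s[:2]@s[:2]).round(4)
E
python3 - <<'E'
from h import *
o=bot.get_obs();im=cv2.imread("pics/w1.png")
print(tray(im,"red",(275,220),o),tray(im,"yellow",(430,165),o),tray(im,"green",(420,320),o),tray(im,"white",(312,310),o))
# cup rim: ellipse of handle-free gradient; extremes read from view
print(circ([(282,213),(336,213),(309,240),(309,187)],.101,o))
print("handle dir",at("wrist",(308,258),.09,o)-at("wrist",(309,213),.101,o))
print("blue knob",at("wrist",(512,228),.13,o))
E
```

```text
((456.3223876953125, 6.276939392089844), (123.43431854248047, 123.93440246582031), 84.16121673583984) ((461.0418395996094, 203.14097595214844), (124.80486297607422, 126.37895965576172), 2.204002857208252) ((650.7658081054688, 162.0623321533203), (108.37803649902344, 24.296146392822266), 4.503605365753174) ((637.4053955078125, 9.028057098388672), (117.0536880493164, 122.2740478515625), 1.9757592678070068)
(array([0.4527, 0.0089]), np.float64(0.0281))
handle dir [ 0.05621322 -0.00225549]
blue knob [0.4566136  0.19926638]
```

```bash
python3 -m inch '[26,-14,-10,0,0,0,100, 26,-14,-45,0,0,0,100, 26,-14,-80,0,0,0,100, 26,-14,-110,0,0,0,100, 26,-14,-130,0,0,0,100, 26,-14,-130,0,0,0,100, 26,-14,-130,0,0,0,100]'; python3 w.py w2
```

```text
clock: 3.47
eef_pos: [0.4521, 0.0104, 0.143]
tool_rot: [-0.002, 1.0, 0.0, -0.001]
ft_force: [-0.8, 0.9, 0.8]
grip_width: 0.0854
grasp_force: 0.0
3.4667 [0.4521 0.0104 0.143 ]
```

View pics/w2.png

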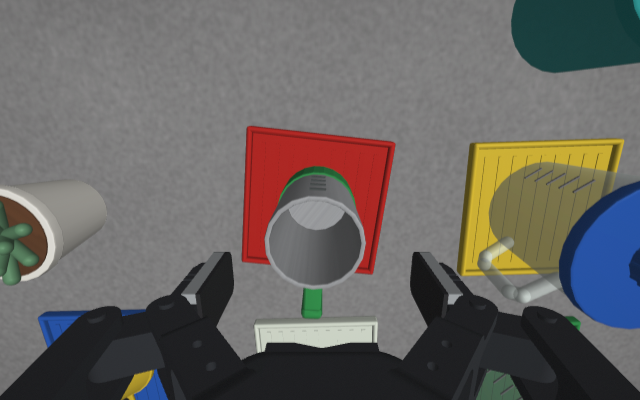

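Cup rim spans columns 265–366, rows 193–288, nearly centred between the pads, with the handle clear of the fingers at (312,302).

```bash
python3 - <<'E'
from h import *
o=bot.get_obs();print(circ([(265,241),(366,241),(315,288),(315,193)],.101,o))
im=cv2.imread("pics/w2.png");print(tray(im,"red",(265,220),o))
E
python3 -m inch '[0,0,-20,0,0,0,100, 0,0,-40,0,0,0,100, 0,0,-58,0,0,0,100, 0,0,-58,0,0,0,100, 0,0,-58,0,0,0,0, 0,0,-58,0,0,0,0, 0,0,-58,0,0,0,0, 0,0,-58,0,0,0,0]'
python3 -m inch '[0,0,0,0,0,0,0, 0,0,0,0,0,0,0, 0,0,0,0,0,0,0, 0,0,0,0,0,0,0]'
```

```text
(array([0.4534, 0.0067]), np.float64(0.0299))
((458.7871398925781, 3.5438995361328125), (124.40673828125, 124.5313949584961), 84.07431030273438)
clock: 4.18
eef_pos: [0.4549, 0.0091, 0.088]
tool_rot: [-0.002, 1.0, -0.0, 0.003]
ft_force: [-1.0, -1.8, 5.5]
grip_width: 0.0593
grasp_force: 63.3
clock: 4.52
eef_pos: [0.4549, 0.009, 0.0879]
tool_rot: [-0.001, 1.0, -0.0, 0.003]
ft_force: [-0.4, -2.0, 5.0]
grip_width: 0.0594
grasp_force: 63.2
```

```bash
python3 -m inch '[0,0,12,0,0,0,0, 5,0,30,0,0,0,0, 25,0,40,0,0,0,0, 55,0,40,0,0,0,0, 90,0,40,0,0,0,0, 125,0,40,0,0,0,0, 155,0,40,0,0,0,0, 175,0,40,0,0,0,0]'
python3 -m inch '[8,0,0,0,0,0,0, 9,0,0,0,0,0,0, 9,0,0,0,0,0,0, 9,0,-15,0,0,0,0, 9,0,-28,0,0,0,0, 9,0,-36,0,0,0,0, 9,0,-36,0,0,0,0, 9,0,-36,0,0,0,0]'
```

```text
clock: 5.18
eef_pos: [0.6314, 0.0095, 0.1269]
tool_rot: [-0.002, 1.0, 0.0, 0.002]
ft_force: [0.6, 0.8, -2.2]
grip_width: 0.0592
grasp_force: 64.9
clock: 5.85
eef_pos: [0.6362, 0.0094, 0.0897]
tool_rot: [-0.002, 1.0, 0.0, -0.0]
ft_force: [-0.0, 0.3, -2.2]
grip_width: 0.0595
grasp_force: 65.1
```

```bash
python3 -m inch '[0,0,-2,0,0,0,0, 0,0,-3,0,0,0,0, 0,0,-4,0,0,0,0, 0,0,-4,0,0,0,0]'
python3 -m inch '[0,0,0,0,0,0,100, 0,0,0,0,0,0,100, 0,0,0,0,0,0,100, 0,0,0,0,0,0,100, 0,0,20,0,0,0,100, 0,0,55,0,0,0,100, 0,0,95,0,0,0,100, 0,0,135,0,0,0,100]'
python3 -m inch '[0,35,0,0,0,0,70, -10,70,0,0,0,0,70, -20,110,0,0,0,0,70, -20,150,0,0,0,0,70, -20,180,0,0,0,0,70, -20,200,0,0,0,0,70, -20,200,0,0,0,0,70, -20,200,0,0,0,0,70]'; python3 w.py w3
```

```text
clock: 6.18
eef_pos: [0.6376, 0.0093, 0.088]
tool_rot: [-0.002, 1.0, 0.0, 0.002]
ft_force: [-3.3, -0.9, 7.2]
grip_width: 0.0591
grasp_force: 65.9
clock: 6.85
eef_pos: [0.636, 0.0094, 0.2206]
tool_rot: [-0.002, 1.0, -0.0, -0.001]
ft_force: [0.5, 1.2, -0.7]
grip_width: 0.0854
grasp_force: 0.0
clock: 7.52
eef_pos: [0.6164, 0.2107, 0.2197]
tool_rot: [-0.003, 1.0, -0.0, -0.0]
ft_force: [0.6, 0.2, 0.4]
grip_width: 0.0597
grasp_force: 0.0
7.5167 [0.6164 0.2107 0.2197]
```

View pics/w3.png

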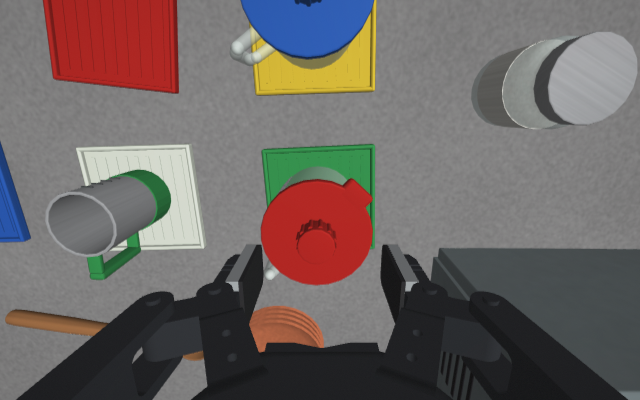

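The cup stands upright on the white tray at left. Red lid spans columns 262–371 and rows 180–284, with the knob top centred near (316,247).

```bash
python3 - <<'E'
from h import *
o=bot.get_obs();print(circ([(262,232),(371,232),(316,284),(316,180)],.108,o),at("wrist",(316,247),.13,o))
im=cv2.imread("pics/w3.png")
print(tray(im,"green",(272,170),o),tray(im,"white",(195,165),o))
E
```

```text
(array([0.6401, 0.2054]), np.float64(0.0456)) [0.64090526 0.20539912]
((608.8777465820312, 206.3028106689453), (61.8636474609375, 123.11912536621094), 3.0545334815979004) ((686.1206665039062, 206.15841674804688), (493.7980651855469, 906.873779296875), 0.2985573410987854)
```

```bash
python3 -m inch '[12,-3,-15,0,0,0,70, 24,-5,-40,0,0,0,70, 24,-5,-65,0,0,0,70, 24,-5,-78,0,0,0,70, 24,-5,-84,0,0,0,70, 24,-5,-84,0,0,0,70, 24,-5,-84,0,0,0,0, 24,-5,-84,0,0,0,0]'
python3 -m inch '[0,0,0,0,0,0,0, 0,0,0,0,0,0,0, 0,0,0,0,0,0,0, 0,0,0,0,0,0,0, 0,0,0,0,0,0,0]'
```

```text
clock: 8.23
eef_pos: [0.6418, 0.2041, 0.1381]
tool_rot: [-0.001, 1.0, 0.0, 0.001]
ft_force: [0.5, -0.5, 1.0]
grip_width: 0.0363
grasp_force: 0.0
clock: 8.65
eef_pos: [0.6419, 0.205, 0.1385]
tool_rot: [-0.002, 1.0, 0.001, 0.002]
ft_force: [-0.2, 0.8, 6.0]
grip_width: 0.0274
grasp_force: 59.5
```

```bash
python3 -m inch '[0,0,8,0,0,0,0, 0,0,25,0,0,0,0, 0,0,50,0,0,0,0, 0,0,80,0,0,0,0, -5,-5,110,0,0,0,0, -20,-22,132,0,0,0,0, -42,-45,138,0,0,0,0, -66,-72,138,0,0,0,0]'
python3 -m inch '[-24,-26,0,0,0,0,0, -48,-52,0,0,0,0,0, -72,-78,0,0,0,0,0, -94,-102,0,0,0,0,0, -110,-120,0,0,0,0,0, -119,-129,0,0,0,0,0, -119,-129,0,0,0,0,0, -119,-129,0,0,0,0,0]'
```

```text
clock: 9.32
eef_pos: [0.5754, 0.1327, 0.2765]
tool_rot: [-0.003, 1.0, 0.0, 0.002]
ft_force: [0.0, -0.2, -2.2]
grip_width: 0.0276
grasp_force: 59.5
clock: 9.98
eef_pos: [0.4559, 0.0033, 0.2746]
tool_rot: [-0.001, 1.0, 0.0, 0.0]
ft_force: [1.4, -0.0, -1.3]
grip_width: 0.0276
grasp_force: 59.5
```

```bash
python3 -m inch '[0,0,-15,0,0,0,0, 0,0,-45,0,0,0,0, 0,0,-75,0,0,0,0, 0,0,-100,0,0,0,0, 0,0,-118,0,0,0,0, 0,0,-128,0,0,0,0, 0,0,-131,0,0,0,0, 0,0,-131,0,0,0,0]'
python3 -m inch '[0,0,-2,0,0,0,0, 0,0,-4,0,0,0,0, 0,0,-5,0,0,0,0, 0,0,-6,0,0,0,0, 0,0,-6,0,0,0,0]'
```

```text
clock: 10.65
eef_pos: [0.456, 0.0042, 0.1422]
tool_rot: [-0.002, 1.0, 0.0, -0.001]
ft_force: [0.1, -0.2, -1.5]
grip_width: 0.0272
grasp_force: 59.5
clock: 11.07
eef_pos: [0.4568, 0.0036, 0.1385]
tool_rot: [-0.002, 1.0, 0.0, 0.001]
ft_force: [-0.4, 1.6, 3.1]
grip_width: 0.0274
grasp_force: 59.9
```

```bash
python3 -m inch '[0,0,0,0,0,0,70, 0,0,0,0,0,0,70, 0,0,0,0,0,0,70, 0,0,1,0,0,0,70, 0,0,20,0,0,0,100, 0,0,50,0,0,0,100, 0,0,80,0,0,0,100, 0,0,110,0,0,0,100]'
python3 -m inch '[35,1,0,0,0,0,100, 72,2,0,0,0,0,100, 110,4,-10,0,0,0,100, 145,5,-30,0,0,0,100, 170,5,-60,0,0,0,100, 180,5,-85,0,0,0,100, 180,5,-90,0,0,0,100, 180,5,-90,0,0,0,100]'; python3 w.py w4
```

```text
clock: 11.73
eef_pos: [0.4553, 0.0033, 0.2483]
tool_rot: [-0.002, 1.0, -0.0, -0.001]
ft_force: [0.4, 0.0, 0.3]
grip_width: 0.0853
grasp_force: 0.0
clock: 12.4
eef_pos: [0.6338, 0.0083, 0.1538]
tool_rot: [-0.002, 1.0, -0.0, -0.004]
ft_force: [0.3, -0.3, 0.1]
grip_width: 0.0856
grasp_force: 0.0
12.4 [0.6338 0.0083 0.1538]
```

View pics/w4.png

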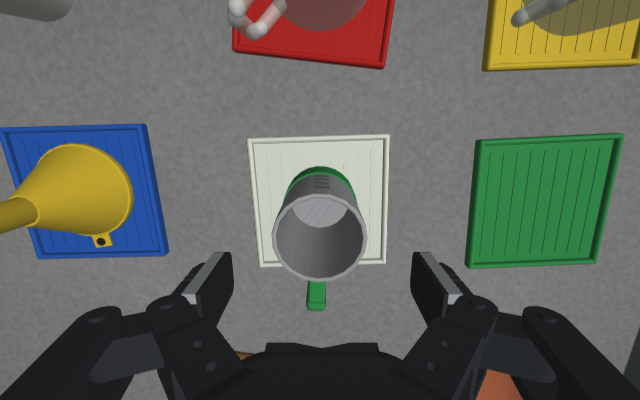

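Cup centred between the pads (rim columns 272–368, rows 194–281) on white. Red jug is on red, green is empty at about (545,202), and the funnel is on blue at left.

```bash
python3 - <<'E'
from h import *
o=bot.get_obs();im=cv2.imread("pics/w4.png")
print(circ([(272,237),(368,237),(320,281),(320,194)],.101,o))
print(tray(im,"green",(545,202),o),tray(im,"white",(270,200),o),tray(im,"blue",(60,230),o))
E
python3 -m inch '[3,0,-20,0,0,0,100, 3,0,-45,0,0,0,100, 3,0,-60,0,0,0,100, 3,0,-66,0,0,0,100, 3,0,-66,0,0,0,100, 3,0,-66,0,0,0,0, 3,0,-66,0,0,0,0, 3,0,-66,0,0,0,0]'
python3 -m inch '[0,0,0,0,0,0,0, 0,0,0,0,0,0,0, 0,0,0,0,0,0,0, 0,0,0,0,0,0,0]'
```

```text
(array([0.6375, 0.0073]), np.float64(0.0298))
((642.356201171875, 210.7220458984375), (125.87386322021484, 129.34451293945312), 3.026209831237793) ((642.48193359375, 7.154319763183594), (125.35771179199219, 124.60369873046875), 1.9672309160232544) ((676.0535278320312, 6.06268310546875), (398.48406982421875, 731.6376342773438), 0.19624802470207214)
clock: 13.12
eef_pos: [0.6406, 0.008, 0.0946]
tool_rot: [-0.002, 1.0, -0.0, 0.003]
ft_force: [-1.0, -1.7, 4.7]
grip_width: 0.0587
grasp_force: 63.9
clock: 13.45
eef_pos: [0.6404, 0.008, 0.0946]
tool_rot: [-0.001, 1.0, -0.0, 0.003]
ft_force: [-1.2, -0.7, 6.9]
grip_width: 0.0593
grasp_force: 64.1
```

```bash
python3 -m inch '[0,0,12,0,0,0,0, 0,5,30,0,0,0,0, 1,25,40,0,0,0,0, 1,55,40,0,0,0,0, 1,90,40,0,0,0,0, 2,125,40,0,0,0,0, 2,160,40,0,0,0,0, 2,185,40,0,0,0,0]'
python3 -m inch '[0,13,0,0,0,0,0, 0,16,0,0,0,0,0, 0,16,0,0,0,0,0, 0,16,-15,0,0,0,0, 0,16,-28,0,0,0,0, 0,16,-36,0,0,0,0, 0,16,-37,0,0,0,0, 0,16,-37,0,0,0,0]'
python3 -m inch '[0,0,-1,0,0,0,0, 0,0,-2,0,0,0,0, 0,0,-3,0,0,0,0, 0,0,-3,0,0,0,0]'
```

```text
clock: 14.12
eef_pos: [0.6407, 0.1966, 0.1321]
tool_rot: [-0.003, 1.0, 0.001, 0.001]
ft_force: [0.5, 0.1, -2.9]
grip_width: 0.0586
grasp_force: 65.0
clock: 14.78
eef_pos: [0.641, 0.2072, 0.0943]
tool_rot: [-0.0, 1.0, -0.0, -0.0]
ft_force: [-0.2, 0.5, -1.6]
grip_width: 0.0589
grasp_force: 65.5
clock: 15.12
eef_pos: [0.6415, 0.208, 0.094]
tool_rot: [-0.001, 1.0, -0.001, 0.001]
ft_force: [-4.4, -4.3, 8.8]
grip_width: 0.0592
grasp_force: 66.5
```

```bash
python3 -m inch '[0,0,0,0,0,0,100, 0,0,0,0,0,0,100, 0,0,0,0,0,0,100, 0,0,1,0,0,0,100, 0,0,20,0,0,0,100, 0,0,55,0,0,0,100, 0,0,95,0,0,0,100, -5,-10,130,0,0,0,100]'
python3 -m inch '[-5,-40,0,0,0,0,80, -10,-80,0,0,0,0,60, -15,-120,0,0,0,0,60, -20,-160,0,0,0,0,60, -25,-200,0,0,0,0,60, -25,-240,0,0,0,0,60, -25,-280,0,0,0,0,60, -25,-320,0,0,0,0,60]'
python3 -m inch '[0,-40,0,0,0,0,60, 0,-70,0,0,0,0,60, 0,-90,0,0,0,0,60, 0,-90,0,0,0,0,60, 0,-90,0,0,0,0,60]'; python3 w.py w5
```

```text
clock: 15.78
eef_pos: [0.636, 0.2009, 0.2224]
tool_rot: [-0.003, 1.0, 0.0, 0.0]
ft_force: [0.9, -0.4, 0.3]
grip_width: 0.0859
grasp_force: 0.0
clock: 16.45
eef_pos: [0.6106, -0.1223, 0.2214]
tool_rot: [-0.002, 1.0, 0.0, 0.0]
ft_force: [1.0, 0.3, 0.4]
grip_width: 0.0512
grasp_force: 0.0
clock: 16.87
eef_pos: [0.6106, -0.2119, 0.2207]
tool_rot: [-0.0, 1.0, 0.0, -0.0]
ft_force: [-0.2, 0.4, -0.0]
grip_width: 0.0512
grasp_force: 0.0
16.8667 [ 0.6106 -0.2119  0.2207]
```

View pics/w5.png

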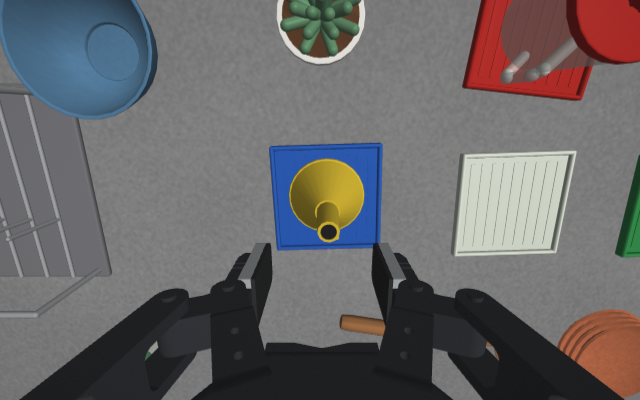

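Funnel centred on blue: spout opening at (328,232), mouth columns 290–364. White is empty at (515,203).

```bash
python3 - <<'E'
from h import *
o=bot.get_obs();im=cv2.imread("pics/w5.png")
print(at("wrist",(328,232),.118,o))
print(tray(im,"blue",(280,230),o),tray(im,"white",(470,200),o))
E
```

```text
[ 0.62809575 -0.20541466]
((632.1092529296875, -204.47422790527344), (124.20565032958984, 123.65462493896484), 1.8315106630325317) ((639.8549194335938, 9.8006591796875), (124.1860122680664, 123.10326385498047), 2.141291618347168)
```

```bash
python3 -m inch '[10,4,-20,0,0,0,60, 18,6,-50,0,0,0,60, 18,6,-82,0,0,0,60, 18,6,-103,0,0,0,60, 18,6,-112,0,0,0,60, 18,6,-112,0,0,0,60, 18,6,-112,0,0,0,0, 18,6,-112,0,0,0,0]'
python3 -m inch '[0,0,0,0,0,0,0, 0,0,0,0,0,0,0, 0,0,0,0,0,0,0, 0,0,0,0,0,0,0, 0,0,0,0,0,0,0]'
```

```text
clock: 17.58
eef_pos: [0.6303, -0.2045, 0.1116]
tool_rot: [-0.002, 1.0, -0.001, 0.002]
ft_force: [-0.7, 0.0, 0.4]
grip_width: 0.0278
grasp_force: 0.0
clock: 18.0
eef_pos: [0.6301, -0.2053, 0.1115]
tool_rot: [-0.001, 1.0, -0.001, 0.002]
ft_force: [-0.5, -1.8, 6.4]
grip_width: 0.0172
grasp_force: 58.9
```

```bash
python3 -m inch '[0,0,12,0,0,0,0, 0,5,30,0,0,0,0, 2,25,40,0,0,0,0, 4,55,40,0,0,0,0, 6,90,40,0,0,0,0, 8,125,40,0,0,0,0, 10,160,40,0,0,0,0, 10,190,40,0,0,0,0]'
python3 -m inch '[0,19,0,0,0,0,0, 0,23,0,0,0,0,0, 0,23,0,0,0,0,0, 0,23,-15,0,0,0,0, 0,23,-28,0,0,0,0, 0,23,-36,0,0,0,0, 0,23,-37,0,0,0,0, 0,23,-37,0,0,0,0]'
python3 -m inch '[0,0,-1,0,0,0,0, 0,0,-2,0,0,0,0, 0,0,-3,0,0,0,0, 0,0,-3,0,0,0,0]'
```

```text
clock: 18.67
eef_pos: [0.6385, -0.0125, 0.149]
tool_rot: [-0.002, 1.0, 0.0, -0.0]
ft_force: [-0.3, -0.4, -0.8]
grip_width: 0.0174
grasp_force: 58.8
clock: 19.33
eef_pos: [0.6386, 0.0069, 0.1119]
tool_rot: [-0.001, 1.0, -0.0, -0.0]
ft_force: [-0.5, -0.1, 0.1]
grip_width: 0.0171
grasp_force: 58.7
clock: 19.67
eef_pos: [0.6391, 0.0075, 0.1114]
tool_rot: [-0.001, 1.0, -0.001, 0.001]
ft_force: [-2.4, -1.2, 7.4]
grip_width: 0.017
grasp_force: 59.8
```

```bash
python3 -m inch '[0,0,0,0,0,0,70, 0,0,0,0,0,0,70, 0,0,0,0,0,0,70, 0,0,1,0,0,0,70, 0,0,20,0,0,0,70, 0,0,50,0,0,0,70, 0,0,85,0,0,0,70, -5,5,110,0,0,0,70]'
python3 -m inch '[-25,25,0,0,0,0,70, -50,50,0,0,0,0,70, -75,75,0,0,0,0,70, -100,100,0,0,0,0,70, -125,125,0,0,0,0,70, -150,150,0,0,0,0,70, -175,172,0,0,0,0,70, -195,190,0,0,0,0,70]'
python3 -m inch '[-8,0,0,0,0,0,70, -16,0,0,0,0,0,70, -16,0,0,0,0,0,70]'; python3 w.py w6
```

```text
clock: 20.33
eef_pos: [0.6348, 0.0128, 0.2216]
tool_rot: [-0.001, 1.0, -0.0, 0.001]
ft_force: [0.2, -0.1, 0.6]
grip_width: 0.0596
grasp_force: 0.0
clock: 21.0
eef_pos: [0.4368, 0.2047, 0.2193]
tool_rot: [-0.002, 1.0, 0.0, -0.0]
ft_force: [-0.1, 0.0, -0.7]
grip_width: 0.0599
grasp_force: 0.0
clock: 21.25
eef_pos: [0.4217, 0.2031, 0.2193]
tool_rot: [-0.002, 1.0, -0.0, -0.0]
ft_force: [-0.2, 0.1, 0.8]
grip_width: 0.0595
grasp_force: 0.0
21.25 [0.4217 0.2031 0.2193]
```

View pics/w6.png

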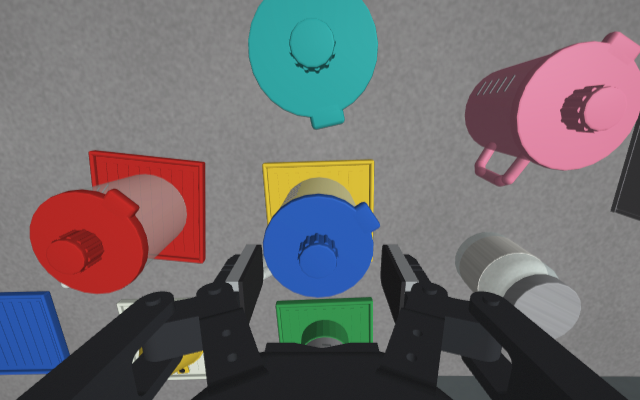

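Blue lid spans columns 263–373 and rows 194–296, knob at (319,261). Red jug stands on red, cup on green, funnel on white.

```bash
python3 - <<'E'
from h import *
o=bot.get_obs()
print(circ([(263,245),(373,245),(318,296),(318,194)],.108,o),at("wrist",(319,261),.13,o))
E
```

```text
(array([0.4579, 0.2001]), np.float64(0.0462)) [0.45873713 0.20110541]
```

```bash
python3 -m inch '[16,-1,-10,0,0,0,70, 34,-2,-30,0,0,0,70, 36,-2,-60,0,0,0,70, 36,-2,-76,0,0,0,70, 36,-2,-84,0,0,0,70, 36,-2,-84,0,0,0,70, 36,-2,-84,0,0,0,0, 36,-2,-84,0,0,0,0]'
python3 -m inch '[0,0,0,0,0,0,0, 0,0,0,0,0,0,0, 0,0,0,0,0,0,0, 0,0,0,0,0,0,0, 0,0,0,0,0,0,0]'
```

```text
clock: 21.97
eef_pos: [0.46, 0.2015, 0.1365]
tool_rot: [-0.001, 1.0, 0.0, 0.001]
ft_force: [-0.1, 0.8, -0.2]
grip_width: 0.0366
grasp_force: 0.0
clock: 22.38
eef_pos: [0.46, 0.2014, 0.137]
tool_rot: [-0.001, 1.0, 0.0, 0.002]
ft_force: [-0.1, -2.8, 6.5]
grip_width: 0.0275
grasp_force: 59.1
```

```bash
python3 -m inch '[0,0,8,0,0,0,0, 0,0,25,0,0,0,0, 0,0,50,0,0,0,0, 0,0,80,0,0,0,0, 0,0,110,0,0,0,0, 5,-12,132,0,0,0,0, 14,-32,138,0,0,0,0, 26,-60,138,0,0,0,0]'
python3 -m inch '[13,-31,0,0,0,0,0, 26,-62,0,0,0,0,0, 40,-94,0,0,0,0,0, 54,-127,0,0,0,0,0, 68,-160,0,0,0,0,0, 82,-193,0,0,0,0,0, 96,-226,0,0,0,0,0, 110,-258,0,0,0,0,0]'
python3 -m inch '[13,-31,0,0,0,0,0, 24,-58,0,0,0,0,0, 32,-77,0,0,0,0,0, 37,-88,0,0,0,0,0, 37,-89,0,0,0,0,0, 37,-89,0,0,0,0,0, 37,-89,0,0,0,0,0]'
```

```text
clock: 23.05
eef_pos: [0.4855, 0.143, 0.2764]
tool_rot: [-0.004, 1.0, 0.002, 0.002]
ft_force: [0.0, 0.4, -3.0]
grip_width: 0.0276
grasp_force: 59.5
clock: 23.72
eef_pos: [0.5948, -0.1179, 0.2731]
tool_rot: [-0.002, 1.0, 0.001, -0.001]
ft_force: [0.9, -0.8, -2.8]
grip_width: 0.0277
grasp_force: 59.5
clock: 24.3
eef_pos: [0.6314, -0.2046, 0.2729]
tool_rot: [-0.002, 1.0, 0.001, -0.001]
ft_force: [-0.5, 0.1, -2.6]
grip_width: 0.0275
grasp_force: 59.5
```

```bash
python3 -m inch '[0,0,-15,0,0,0,0, 0,0,-45,0,0,0,0, 0,0,-75,0,0,0,0, 0,0,-100,0,0,0,0, 0,0,-118,0,0,0,0, 0,0,-128,0,0,0,0, 0,0,-131,0,0,0,0, 0,0,-131,0,0,0,0]'
python3 -m inch '[0,0,-2,0,0,0,0, 0,0,-4,0,0,0,0, 0,0,-5,0,0,0,0, 0,0,-6,0,0,0,0, 0,0,-6,0,0,0,0]'
```

```text
clock: 24.97
eef_pos: [0.6316, -0.2046, 0.1422]
tool_rot: [-0.002, 1.0, 0.0, -0.0]
ft_force: [-0.0, -0.3, -3.2]
grip_width: 0.0279
grasp_force: 59.6
clock: 25.38
eef_pos: [0.6323, -0.206, 0.1372]
tool_rot: [-0.002, 1.0, -0.0, 0.001]
ft_force: [-1.1, -0.5, -0.6]
grip_width: 0.0279
grasp_force: 59.8
```

```bash
python3 -m inch '[0,0,-1,0,0,0,0, 0,0,-2,0,0,0,0, 0,0,-2,0,0,0,0]'
python3 -m inch '[0,0,0,0,0,0,60, 0,0,0,0,0,0,60, 0,0,0,0,0,0,60, 0,0,1,0,0,0,60, 0,0,20,0,0,0,60, 0,0,50,0,0,0,60, 0,0,85,0,0,0,60, 0,5,90,0,0,0,60]'
python3 -m inch '[0,40,0,0,0,0,60, 0,80,0,0,0,0,60, 0,120,0,0,0,0,60, 0,160,0,0,0,0,60, 0,190,0,0,0,0,60, -10,207,0,0,0,0,60, -10,208,0,0,0,0,60, -10,208,0,0,0,0,60]'; python3 w.py w7
```

```text
clock: 25.63
eef_pos: [0.6327, -0.2064, 0.137]
tool_rot: [-0.001, 1.0, -0.001, 0.002]
ft_force: [-2.0, -0.5, 7.1]
grip_width: 0.0277
grasp_force: 60.6
clock: 26.3
eef_pos: [0.6343, -0.2021, 0.2312]
tool_rot: [-0.001, 1.0, -0.002, 0.005]
ft_force: [2.2, -0.2, 1.4]
grip_width: 0.0514
grasp_force: 0.0
clock: 26.97
eef_pos: [0.6216, 0.0087, 0.2243]
tool_rot: [-0.003, 1.0, -0.0, 0.0]
ft_force: [0.2, -0.8, 1.2]
grip_width: 0.0515
grasp_force: 0.0
26.9667 [0.6216 0.0087 0.2243]
```

View pics/w7.png

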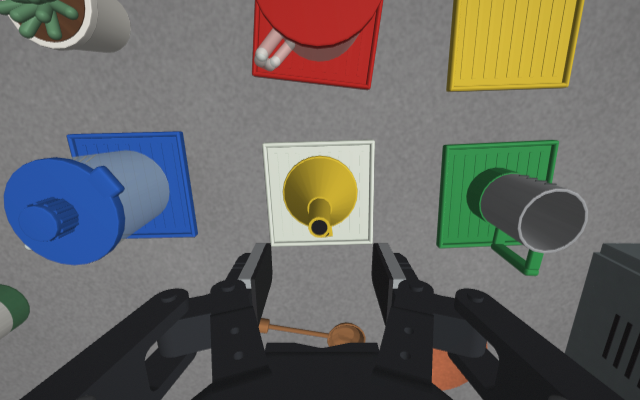

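All good: blue jug on blue, cup on green, funnel on white (spout (319,228)), yellow tray empty.

```bash
python3 -m inch '[10,0,-20,0,0,0,60, 17,-1,-50,0,0,0,60, 17,-1,-82,0,0,0,60, 17,-1,-104,0,0,0,60, 17,-1,-114,0,0,0,60, 17,-1,-114,0,0,0,60, 17,-1,-114,0,0,0,0, 17,-1,-114,0,0,0,0]'
python3 -m inch '[0,0,0,0,0,0,0, 0,0,0,0,0,0,0, 0,0,0,0,0,0,0, 0,0,0,0,0,0,0, 0,0,0,0,0,0,0]'
```

```text
clock: 27.68
eef_pos: [0.6403, 0.0057, 0.1123]
tool_rot: [-0.001, 1.0, -0.0, 0.002]
ft_force: [-0.3, 0.2, 0.6]
grip_width: 0.0275
grasp_force: 0.0
clock: 28.1
eef_pos: [0.6404, 0.0067, 0.1126]
tool_rot: [-0.002, 1.0, 0.0, 0.002]
ft_force: [1.7, 1.3, 6.4]
grip_width: 0.0172
grasp_force: 59.3
```

```bash
python3 -m inch '[0,0,8,0,0,0,0, 0,0,25,0,0,0,0, 0,0,55,0,0,0,0, 0,0,90,0,0,0,0, -5,5,120,0,0,0,0, -20,22,136,0,0,0,0, -42,46,138,0,0,0,0, -66,72,138,0,0,0,0]'
python3 -m inch '[-24,26,0,0,0,0,0, -48,52,0,0,0,0,0, -72,78,0,0,0,0,0, -94,102,0,0,0,0,0, -108,117,0,0,0,0,0, -113,123,0,0,0,0,0, -113,123,0,0,0,0,0, -113,123,0,0,0,0,0]'
python3 -m inch '[0,0,-15,0,0,0,0, 0,0,-45,0,0,0,0, 0,0,-75,0,0,0,0, 0,0,-100,0,0,0,0, 0,0,-120,0,0,0,0, 0,0,-130,0,0,0,0, 0,0,-132,0,0,0,0, 0,0,-132,0,0,0,0]'
```

```text
clock: 28.77
eef_pos: [0.5732, 0.0782, 0.2502]
tool_rot: [-0.0, 1.0, 0.0, 0.002]
ft_force: [0.1, 0.6, -1.1]
grip_width: 0.0172
grasp_force: 58.7
clock: 29.43
eef_pos: [0.46, 0.2012, 0.2484]
tool_rot: [-0.002, 1.0, -0.0, 0.0]
ft_force: [0.1, -0.3, -1.4]
grip_width: 0.017
grasp_force: 58.8
clock: 30.1
eef_pos: [0.4603, 0.2006, 0.116]
tool_rot: [-0.001, 1.0, -0.0, -0.0]
ft_force: [0.0, -0.1, 0.0]
grip_width: 0.0171
grasp_force: 58.7
```

```bash
python3 -m inch '[0,0,-2,0,0,0,0, 0,0,-4,0,0,0,0, 0,0,-5,0,0,0,0, 0,0,-6,0,0,0,0, 0,0,-6,0,0,0,0]'
python3 -m inch '[0,0,0,0,0,0,60, 0,0,0,0,0,0,60, 0,0,0,0,0,0,60, 0,0,1,0,0,0,60, 0,0,20,0,0,0,60, 0,0,50,0,0,0,60, 0,0,85,0,0,0,60, 0,0,120,0,0,0,60]'
python3 -m inch '[-30,0,15,0,0,0,60, -60,0,30,0,0,0,60, -95,0,30,0,0,0,60, -95,0,30,0,0,0,60, -95,0,30,0,0,0,60]'; python3 w.py w8
python3 - <<'E'
from h import *
im=cv2.imread("pics/w8.png");t=bot.camera("top");cv2.imwrite("pics/top1.png",t)
cv2.imwrite("pics/fin.png",np.hstack([cv2.resize(t[100:300,180:480],(450,300)),cv2.resize(im,(350,300))]))
E
```

```text
clock: 30.52
eef_pos: [0.4609, 0.2021, 0.1125]
tool_rot: [-0.002, 1.0, 0.001, 0.002]
ft_force: [-1.7, -0.5, 6.8]
grip_width: 0.0168
grasp_force: 59.7
clock: 31.18
eef_pos: [0.4591, 0.201, 0.2309]
tool_rot: [-0.002, 1.0, -0.0, -0.001]
ft_force: [0.4, 0.1, -0.0]
grip_width: 0.0511
grasp_force: 0.0
clock: 31.6
eef_pos: [0.3636, 0.2013, 0.2607]
tool_rot: [-0.002, 1.0, 0.0, 0.0]
ft_force: [0.1, -0.1, 0.2]
grip_width: 0.0515
grasp_force: 0.0
31.6 [0.3636 0.2013 0.2607]
```

View pics/fin.png

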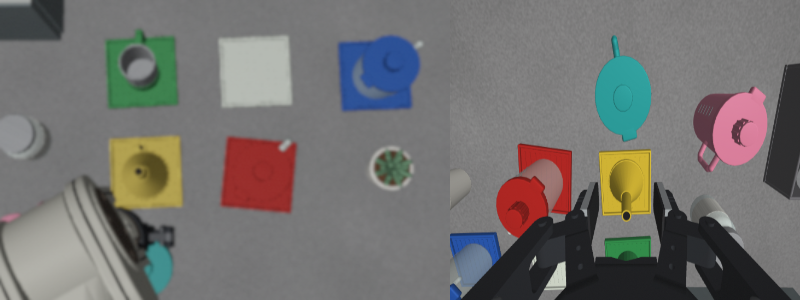

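Each piece is on its own colour, white is empty and the pot is untouched. A numeric check of the centring comes before hand-in.

```bash
python3 - <<'E'
from h import *
for n,uv,z,t in(("red",(263,172),.13,(456,4)),("blue",(394,62),.13,(631,-206)),("cup",(138,65),.101,(639,209)),("funnel",(140,172),.118,(460,201))):
    print(n,(at("top",(180+uv[0]/1.5,100+uv[1]/1.5),z)*1000).round(),t)
E
```

```text
red [453.   6.] (456, 4)
blue [ 627. -204.] (631, -206)
cup [631. 206.] (639, 209)
funnel [455. 200.] (460, 201)
```

```bash
python3 -c "
from workcell import bot
print(bot.job_done())"
```

```text
the job is handed in; nothing more can be done
None
```

I handed the job in at about 32 s: all four pieces stand upright on the trays of their own colour, within about 10 mm of centre by the last camera check. The white tray is empty and the pot was not touched; the hand-in gave no verdict.

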